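# Close up the curing cabinet

## Robot

A 6-joint arm with a two-finger parallel gripper is mounted at the origin on the work surface. World frame = base frame: x ahead of the robot, y to its left, z up, the work surface at z = 0. Lengths are in m, angles in rad, forces in N, time in s.
With the tool pointing down it reaches from about 0.35 to 0.975 m from the base axis. Payload 7.1 kg.
Tool frame: the origin (TCP) lies midway between the tips of the shut fingers; the grasp point (between the pads) lies 19 mm behind it; z points along the fingers, x is the direction in which the jaws open and shut, and the axes are right-handed (so a half turn about z gives the same grasp; the last joint's range is limited). The gripper opens to 88 mm and grips with 3 to 60 N. Pads are 20 mm wide; open, the fingers measure 115 mm over their backs; the gripper's body (75 mm by 178 mm) begins 61 mm behind the grasp point.
Start: joints at [1.305, 0.423, 1.63, -0, 1.089, -0.019], TCP at [0.153, 0.606, 0.223] pointing down, gripper open.
Joint ranges: [-3, 3], [-0.9, 2.11], [0.09, 2.58], [-1.31, 4.45], [0.11, 2.69], [-2.54, 2.54]. Speed limits (rad/s): [2.39, 2.39, 3.01, 3.14, 3.14, 3.14].

## Interface

Orientations are given as a unit quaternion [w, x, y, z].
In Python, from station import move_pose, movel, movej, command_gripper, wait, inverse_kinematics, read_camera, camera_info, MotionError, job_done, get_time, get_joint_pos, get_qvel, get_effort, get_tcp_pos, get_ee_rot, get_ft_force, get_ft_torque, get_grip_width gives the robot as it stands. Calls block until the motion is done:
- move_pose(position, orientation): joint-space move of the TCP to a pose.
- movel(position, frame=None, v=0.15, until_force=None): straight line of the TCP; frame=None keeps the orientation; v is the mean speed in m/s. With until_force (N) it stops when the force on the tool has changed by that much, and returns True; else False.
- movej(angles): joint-space move.
- command_gripper(opening): opening from 0.0 (shut) to 1.0 (fully open); the grip force is fixed at half the most; returns when the fingers have stopped.
- wait(seconds).
- inverse_kinematics(position, orientation): joint angles nearest the present ones, or None.
- read_camera(name): name is "side" or "top"; returns the picture (384x512x3 uint8, red, green, blue); there is no depth.
- camera_info(name): a dict with "intrinsics" (3x3 intrinsics, pixels), "T" (4x4, takes a point from camera to world coordinates). Camera axes: x right, y up, looking along -z (the intrinsics and any distortion apply to the point x, -y, -z); pixel columns grow to the right and rows downward; lengths in m; the calibration is good to about 2 mm. A picture is of the moment at which its call begins. camera_info takes no time and is no camera call.
A pose or a line that the arm cannot do raises MotionError and nothing moves.
- job_done(): hands the job in, once; it reports no verdict.
Readings, each from a call of its own:
- get_time(): time.
- get_joint_pos(): joint angles.
- get_qvel(): joint speeds.
- get_effort(): joint torques, N m.
- get_tcp_pos(): TCP position.
- get_ee_rot(): TCP orientation.
- get_ft_force(): force on the tool from outside, world axes, zero at the start.
- get_ft_torque(): the same for the moment, N m.
- get_grip_width(): opening from 0.0 (shut) to 1.0 (fully open).
Only numpy, scipy, OpenCV 4.12 (cv2) and the standard library are available. Lean on these libraries where they do the work, as an engineer would, in place of code of your own. Each camera call takes 0.05 s, during which the arm holds its last target. There are 200 camera calls.

## Task

Close up the small wooden curing cabinet using only your fingertips: first push the loose black tray straight in along the bench until it is fully home against the back, while both doors still stand open, then push both doors gently shut. Grasp and lift nothing, keep the jar in the tray upright, and leave the other things on and around the cabinet where they are.

Things in the scene. Friction and masses are not known exactly. Their poses are not given: they have to be found in the camera images.
- cabinet: low wooden curing cabinet fixed to the bench, 198 mm deep, 220 mm wide, 110 mm tall, side walls 10 mm thick. Origin: on the bench, in the middle of its open mouth. Its x points into the cabinet (mouth faces -x, towards the robot), y to the left seen from the robot, z up. The mouth is 200 mm wide and 100 mm high; the roof begins 10 mm behind the mouth plane. The back wall inside (the tray's stop) is at x = 188 mm.
- tray_front (a point): centre of the front face of the black plastic tray (185 mm long, 190 mm wide, 50 mm tall, walls 4 mm, about 0.3 to 0.6 kg), smooth, slides loose on the bench at under 3 N, half pulled out of the cabinet. The point is 25 mm above the bench; its x points along the tray into the cabinet. With the tray fully home against the back wall this point is at x = 3 mm in the cabinet's frame, just inside the mouth.
- tray: the same tray; origin at the centre of its underside, 92.5 mm behind its front face
- door_left (a joint): flat wooden door, 108 mm wide, 12 mm thick, from 2 to 102 mm above the bench, no handle, on the left (the cabinet's +y) side of the mouth. Angle in rad: 0 = shut across the mouth, grows as its free edge swings out towards the robot and then sideways, 1.57 = standing straight out, 2.0 = stop. Turns easily (under 1 N at its edge) and stays where it is left; nothing latches.
- door_right (a joint): flat wooden door, 108 mm wide, 12 mm thick, from 2 to 102 mm above the bench, no handle, on the right (the cabinet's -y) side of the mouth. Angle in rad: 0 = shut across the mouth, grows as its free edge swings out towards the robot and then sideways, 1.57 = standing straight out, 2.0 = stop. Turns easily (under 1 N at its edge) and stays where it is left; nothing latches.
- tray_jar: small amber jar, 44 mm across, 60 mm tall, standing loose in the tray; origin at the centre of its underside
- door_left_hinge (a point): on the left door's hinge axis, 50 mm above the bench; in the cabinet's frame at x = -2 mm, y = +110 mm. The axis lies in the door's inner face; its outer face is 12 mm further out
- door_right_hinge (a point): on the right door's hinge axis, 50 mm above the bench; in the cabinet's frame at x = -2 mm, y = -110 mm. The axis lies in the door's inner face; its outer face is 12 mm further out
- door_left_edge (a point): free edge of the left door on its outer face, half-way up (52 mm above the bench)
- door_right_edge (a point): free edge of the right door on its outer face, half-way up (52 mm above the bench)
- tall_jar: clear glass jar, 56 mm across, 90 mm tall, standing in front and to the right of the cabinet. Bystander; origin at its underside
- short_jar: amber jar, 52 mm across, 65 mm tall, standing close to the cabinet's right side wall. Bystander; origin at its underside
- bowl: steel bowl, 90 mm across, 45 mm tall, standing close to the cabinet's left side wall. Bystander; origin at its underside
- wand: white spindle-shaped hand tool, 162 mm long, 20 mm thick, lying on the bench between cabinet and robot; origin mid-length on its underside, x along it. Bystander; origin at its underside
- brush: hand brush lying on the bench in front and to the left of the cabinet, x along it. Bystander; origin at its underside
- tin: flat round tin, 60 mm across, 23 mm tall, lying on the rear of the cabinet's roof. Bystander; origin at its underside

How it is judged:
On the way, in this order (a step that is already met when the one before it is completed fails the run):
1. the tray is pushed home (within 8 mm of its stop) while both doors are still open (over 0.4 rad) (x of tray_front in the frame of cabinet above -0.005 m and value of joint each of door_left, door_right above 0.4 rad), for 0.2 s.
2. both doors are shut (within 0.08 rad) (value of joint each of door_left, door_right below 0.08 rad), for 0.2 s.
At the end, for the whole second after the job is handed in: the tray stands flat on the bench inside the cabinet, within 8 mm of its back stop; both doors are within 0.08 rad of shut; the small jar stands upright in the tray; all at rest (all of step 2 and x of tray_front in the frame of cabinet above -0.005 m and y of tray_front in the frame of cabinet between -0.015 and 0.015 m and height (world z) of tray below 0.006 m and angle between tray_jar's own z axis and vertical below 0.2 rad and horizontal distance between tray_jar and tray below 0.12 m and height (world z) of tray_jar below 0.012 m and linear speed of each of tray, tray_jar below 0.02 m/s); the robot touches nothing.
It fails at once if the tray is lifted or tipped (over 12 mm or 0.12 rad) (height (world z) of tray above 0.012 m or angle between tray's own z axis and vertical above 0.12 rad).
It fails at once if the jar in the tray topples or is lifted out (angle between tray_jar's own z axis and vertical above 0.4 rad or height (world z) of tray_jar above 0.03 m).
It fails at once if a door is slammed (closing faster than 4 rad/s) (velocity of joint any of door_left, door_right below -4 rad/s).
It fails at once if a bystander is moved more than 25 mm (distance of any of tall_jar, short_jar, bowl, wand, brush, tin from where it was at the start of the episode above 0.025 m).
It also fails if it takes over 66 s, if anything falls off the work surface, if the arm or the gripper's body presses on something with over 40 N, if the wrist force passes 120 N, or if a joint passes its speed limit or range.

## Working session

There is one attempt and no reset: what is moved stays moved. The work goes in short steps, each a Python script; the robot and the scene stay as the last script left them, time stands still between calls to the robot, and variables do not carry over. Pictures are saved under pics/ and viewed, about 8 in all and at most 12, crops included, and the job is handed in when it is done.

```bash
mkdir -p pics
cat > h.py <<'E'
import numpy as np, cv2
from station import *
def snap(cam,fn,crop=None,s=1):
    im=read_camera(cam)[:,:,::-1].copy()
    cv2.imwrite('pics/raw_'+fn,im)
    if crop: c0,r0,c1,r1=crop; im=im[r0:r1,c0:c1]
    cv2.imwrite('pics/'+fn,cv2.resize(im,None,fx=s,fy=s,interpolation=cv2.INTER_CUBIC))
def px2w(cam,u,v,z):
    i=camera_info(cam);K=np.array(i['intrinsics']);T=np.array(i['T'])
    d=np.linalg.inv(K)@[u,v,1]; d=T[:3,:3]@[d[0],-d[1],-d[2]]
    o=T[:3,3]; return o+d*(z-o[2])/d[2]
def w2px(cam,p):
    i=camera_info(cam);K=np.array(i['intrinsics']);T=np.array(i['T'])
    c=T[:3,:3].T@(np.array(p)-T[:3,3]); q=K@[c[0],-c[1],-c[2]]; return q[:2]/q[2]
E
python3 - <<'E'
from h import *
for c in('top','side'):
    snap(c,c+'0.png',None,1.5); i=camera_info(c); print(c,np.round(i['T'],3).tolist(),np.round(i['intrinsics'],1).tolist(),[k for k in i])
print(get_time(),get_tcp_pos(),get_ee_rot())
E
```

```text
top [[0.012, 0.982, -0.187, 0.373], [-1.0, 0.015, 0.016, 0.072], [0.019, 0.187, 0.982, 1.058], [0.0, 0.0, 0.0, 1.0]] [[349.3, 0.0, 261.8], [0.0, 349.3, 194.0], [0.0, 0.0, 1.0]] ['intrinsics', 'T']
side [[0.753, 0.513, -0.412, 0.205], [-0.658, 0.587, -0.471, -0.355], [-0.0, 0.626, 0.78, 0.773], [0.0, 0.0, 0.0, 1.0]] [[367.7, 0.0, 262.9], [0.0, 367.7, 195.0], [0.0, 0.0, 1.0]] ['intrinsics', 'T']
0.1 [0.15252388 0.60556775 0.2219561 ] [ 4.40052592e-04  7.88756223e-01  6.14705699e-01 -5.75098316e-04]
```

View pics/top0.png

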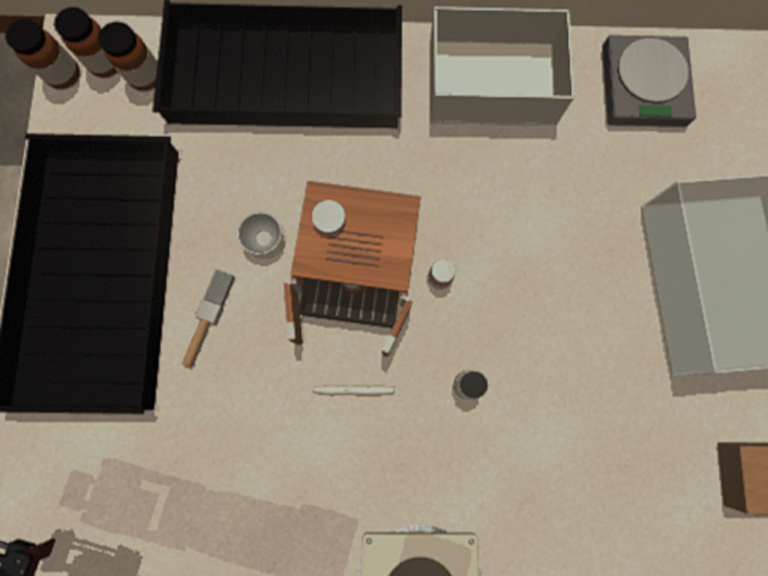

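View pics/side0.png

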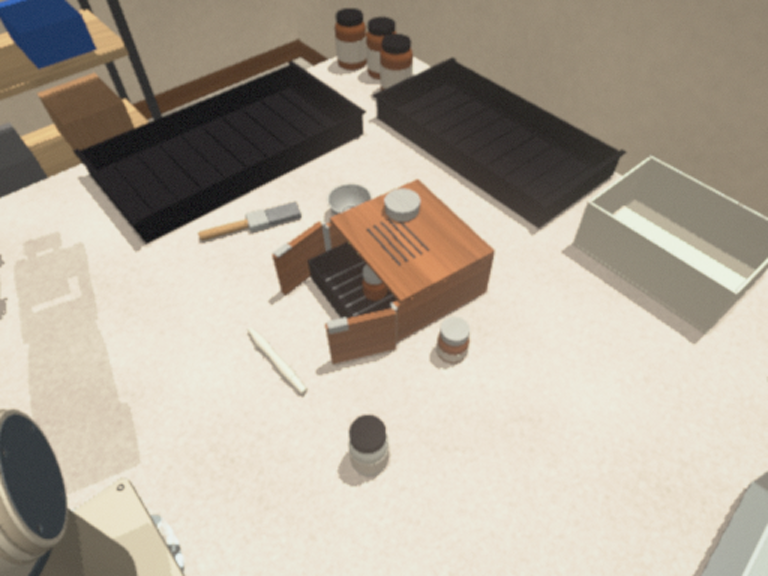

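The top view shows the cabinet roof with corners at about (307,183), (420,196), (407,292) and (292,277) in the 1.5x picture. The tray sticks out of the mouth, and both doors stand roughly straight out. The wand is in front, centred at (353,390). I'll enlarge it.

Run:
```python
import cv2
a=cv2.imread('pics/raw_top0.png')[115:275,180:330]
cv2.imwrite('pics/topc.png',cv2.resize(a,None,fx=3.75,fy=3.75,interpolation=cv2.INTER_CUBIC))
a=cv2.imread('pics/raw_side0.png')[120:270,160:340]
cv2.imwrite('pics/sidec.png',cv2.resize(a,None,fx=4,fy=4,interpolation=cv2.INTER_CUBIC))
```

```text
(no output)
```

View pics/topc.png

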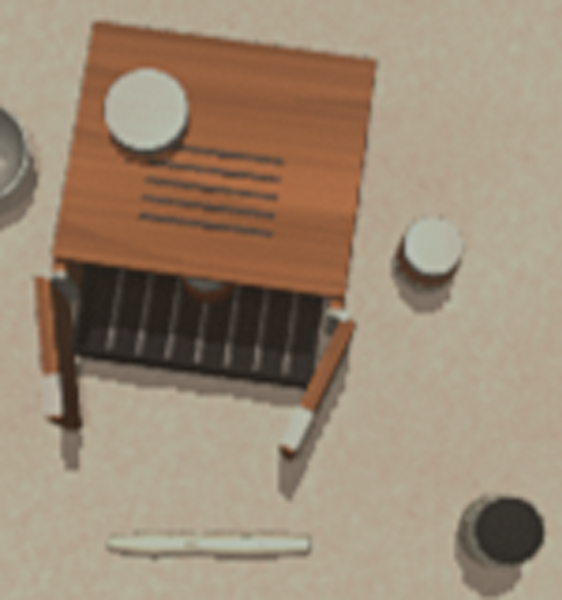

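View pics/sidec.png

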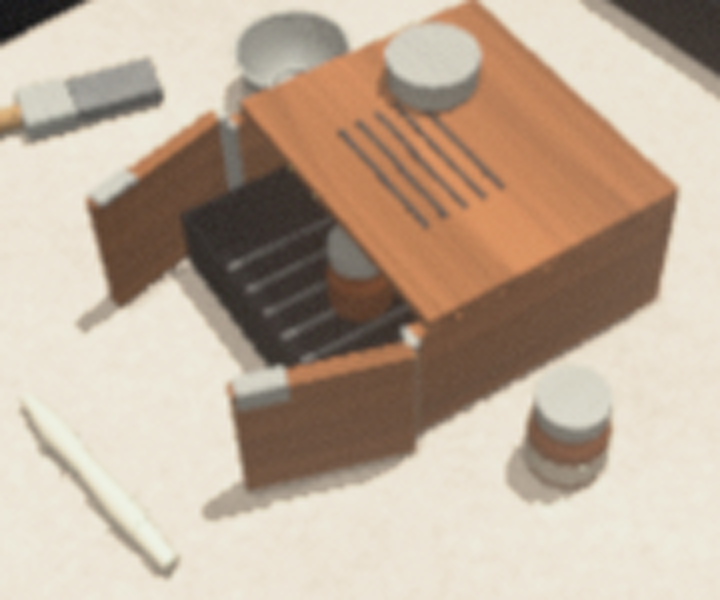

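Run:
```python
from h import *
from scipy.optimize import least_squares
t=lambda u,v:(180+(u+.5)/3.75-.5,115+(v+.5)/3.75-.5)
s=lambda u,v:(160+(u+.5)/4-.5,120+(v+.5)/4-.5)
for n,p in dict(BL=(95,22),BR=(377,60),FR=(347,297),FL=(55,258)).items(): print(n,px2w('top',*t(*p),.11).round(4))
for n,p in dict(BR=(676,190),FR=(428,322),FL=(243,100)).items(): print('side',n,px2w('side',*s(*p),.11).round(4))
obs=[('top',t(95,22),(.198,.11)),('top',t(377,60),(.198,-.11)),('top',t(347,297),(.01,-.11)),('top',t(55,258),(.01,.11)),
('side',s(676,190),(.198,-.11)),('side',s(428,322),(.01,-.11)),('side',s(243,100),(.01,.11))]
W=lambda q,p,z:[q[0]+np.cos(q[2])*p[0]-np.sin(q[2])*p[1],q[1]+np.sin(q[2])*p[0]+np.cos(q[2])*p[1],z]
f=lambda q:np.concatenate([w2px(c,W(q,p,.11))-o for c,o,p in obs])
r=least_squares(f,[.6,.1,-.1]); q=r.x; print('cab',q.round(4),f(q).round(1))
np.save('cab.npy',q)
C=lambda w:(lambda d:[round(float(np.cos(q[2])*d[0]+np.sin(q[2])*d[1]),4),round(float(-np.sin(q[2])*d[0]+np.cos(q[2])*d[1]),4)])(np.array(w[:2])-q[:2])
for n,c,p,z in [('trayfrontL','top',t(75,357),.05),('trayfrontR','top',t(308,385),.05),('trayFLside','side',s(183,215),.05),('trayfront botR','top',t(308,388),.05),
 ('DL hinge','top',t(40,280),.102),('DLedge outer','top',t(46,418),.102),('DLedge inner','top',t(62,414),.102),('DLside outer','side',s(90,202),.102),('DLside inner','side',s(100,208),.102),
 ('DRedge inner','top',t(283,447),.102),('DRedge outer','top',t(297,453),.102),('DRside outer','side',s(237,405),.102),('DRside inner','side',s(232,385),.102),
 ('wandL','top',t(107,544),.01),('wandR','top',t(310,544),.01),('talljar','top',t(510,532),.09),('short','top',t(432,247),.065),('jar','side',s(360,235),.06),('tin','top',t(147,108),.133),('brushtipside','side',s(155,75),.02)]:
  w=px2w(c,*p,z); print(n,w.round(3),C(w))
```

```text
BL [0.766  0.2224 0.11  ]
BR [0.7395 0.0062 0.11  ]
FR [0.5546 0.028  0.11  ]
FL [0.5806 0.244  0.11  ]
side BR [0.7345 0.0054 0.11  ]
side FR [0.5514 0.0288 0.11  ]
side FL [0.5821 0.2448 0.11  ]
cab [ 0.5563  0.1387 -0.1274] [-0.1 -0.2  0.6  0.3 -0.1  0.8 -0.9  0.1  1.5 -0.6  0.4 -0.1 -1.  -0. ]
trayfrontL [0.516 0.236 0.05 ] [-0.0528, 0.091]
trayfrontR [0.496 0.055 0.05 ] [-0.0489, -0.0907]
trayFLside [0.52  0.237 0.05 ] [-0.0483, 0.0934]
trayfront botR [0.494 0.055 0.05 ] [-0.0512, -0.091]
DL hinge [0.565 0.256 0.102] [-0.0058, 0.1173]
DLedge outer [0.463 0.246 0.102] [-0.1062, 0.0949]
DLedge inner [0.466 0.235 0.102] [-0.1016, 0.0839]
DLside outer [0.461 0.242 0.102] [-0.108, 0.0899]
DLside inner [0.462 0.233 0.102] [-0.1051, 0.0819]
DRedge inner [0.444 0.073 0.102] [-0.1028, -0.0789]
DRedge outer [0.44  0.063 0.102] [-0.1056, -0.0896]
DRside outer [0.437 0.059 0.102] [-0.108, -0.0937]
DRside inner [0.443 0.072 0.102] [-0.1036, -0.0803]
wandL [0.374 0.21  0.01 ] [-0.1904, 0.048]
wandR [0.375 0.051 0.01 ] [-0.1682, -0.1098]
talljar [ 0.386 -0.093  0.09 ] [-0.1398, -0.2517]
short [ 0.604 -0.04   0.065] [0.07, -0.1714]
jar [0.592 0.14  0.06 ] [0.0349, 0.0057]
tin [0.69  0.178 0.133] [0.1276, 0.0556]
brushtipside [0.6   0.391 0.02 ] [0.0113, 0.256]
```

```bash
cat >> h.py <<'E'
q=np.load('cab.npy')
def W(x,y,z): return [q[0]+np.cos(q[2])*x-np.sin(q[2])*y,q[1]+np.sin(q[2])*x+np.cos(q[2])*y,z]
def C(w): d=np.array(w[:2])-q[:2]; return np.round([np.cos(q[2])*d[0]+np.sin(q[2])*d[1],-np.sin(q[2])*d[0]+np.cos(q[2])*d[1],w[2]],4)
a=np.pi/2+q[2]; Q=[0,np.cos(a/2),np.sin(a/2),0]
E
python3 - <<'E'
from h import *
command_gripper(0.75)
move_pose(W(-.088,0,.22),Q); print(C(get_tcp_pos()))
print(movel(W(-.088,0,.035),v=.12,until_force=8),C(get_tcp_pos()))
f0=get_ft_force()
hit=movel(W(-.008,0,.035),v=.03,until_force=7)
print(hit,C(get_tcp_pos()),np.round(get_ft_force()-f0,1),get_time())
snap('top','top1.png',(180,115,330,275),3.75); snap('side','side1.png',(160,120,340,270),4)
E
```

```text
[-0.0881  0.0006  0.22  ]
False [-0.0876  0.0002  0.0356]
False [-0.0089 -0.0001  0.0349] [-5.2  0.9  3.1] 7.1583
```

View pics/side1.png

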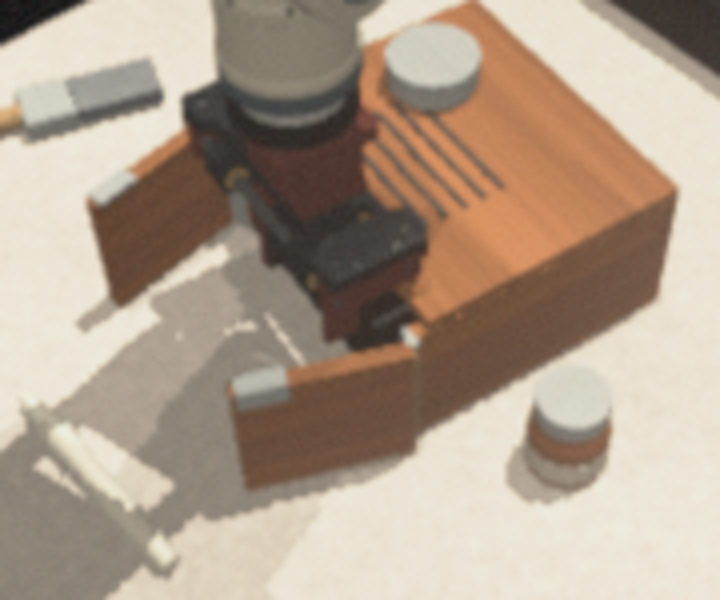

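The side picture shows the gripper at the mouth with both doors still open: left edge at (90,202), right edge at (235,395). It was still moving at about 5 N, so I'll press a little further to find the stop.

Run:
```python
from h import *
hit=movel(W(.004,0,.035),v=.015,until_force=8)
print(hit,C(get_tcp_pos()),np.round(get_ft_force(),1)); wait(.3)
movel(W(-.075,0,.035),v=.08); print(np.round(get_ft_force(),1))
movel(W(-.075,0,.24),v=.2); command_gripper(0)
move_pose(W(-.09,.2,.24),Q); print(get_time())
snap('top','top2.png',(180,115,330,275),3.75); snap('side','side2.png',(160,120,340,270),4)
```

```text
True [-0.0093 -0.0006  0.0343] [-0.2 -0.5 -0.2]
[ 0.3  0.4 -0. ]
11.9167
```

```bash
python3 -c "
import cv2,numpy as np
a=cv2.imread('pics/top2.png');b=cv2.imread('pics/side2.png')
b=cv2.resize(b,None,fx=.6,fy=.6);a=cv2.resize(a,None,fx=.64,fy=.64)
h=max(a.shape[0],b.shape[0]);p=lambda i:cv2.copyMakeBorder(i,0,h-i.shape[0],0,0,0)
cv2.imwrite('pics/c2.png',np.hstack([p(a),p(b)]))"
```

```text
(no output)
```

View pics/c2.png

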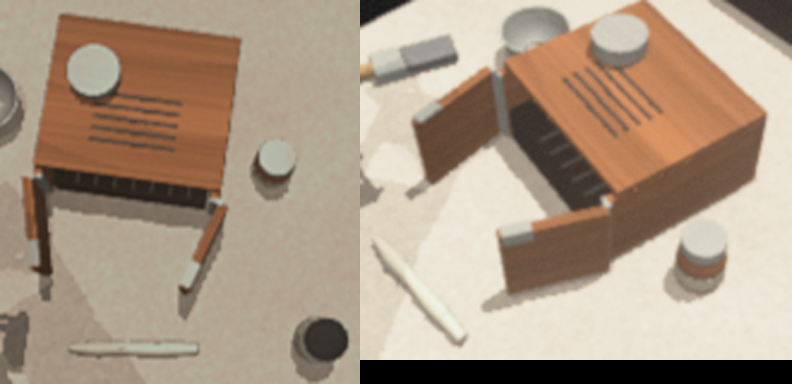

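Run:
```python
import cv2
a=cv2.imread('pics/raw_top2.png')[175:220,185:285]; b=cv2.imread('pics/raw_side2.png')[140:230,200:300]
import numpy as np
a=cv2.resize(a,None,fx=7,fy=7,interpolation=cv2.INTER_CUBIC)
cv2.imwrite('pics/c3.png',a)
```

```text
(no output)
```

View pics/c3.png

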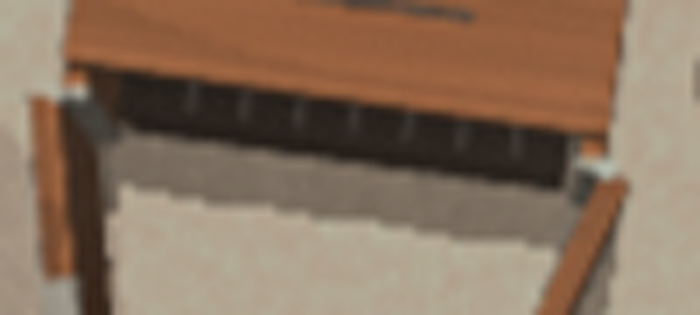

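Run:
```python
from h import *
t=lambda u,v:(185+(u+.5)/7-.5,175+(v+.5)/7-.5)
for z in(0,.05): print(z,[C(px2w('top',*t(*p),z)) for p in((118,130),(560,188))])
print([((w2px('top',W(.003,y,z))+.5-[185,175])*7).round() for z in(0,.05) for y in (.095,-.095)])
```

```text
0 [array([0.0051, 0.1034, 0.    ]), array([ 0.0071, -0.0925,  0.    ])]
0.05 [array([-0.0034,  0.0943,  0.05  ]), array([-0.0014, -0.0924,  0.05  ])]
[array([137., 138.]), array([565., 198.]), array([119., 116.]), array([568., 179.])]
```

Run:
```python
from h import *
move_pose(W(-.075,0,.24),Q); command_gripper(.75)
movel(W(-.075,0,.035),v=.2)
movel(W(-.02,0,.035),v=.08); wait(.2); f0=get_ft_force()
for x in np.arange(-.014,.004,.002):
    hit=movel(W(x,0,.035),v=.02,until_force=12); f=get_ft_force()-f0
    print(x.round(3),hit,C(get_tcp_pos()),np.round(f,1))
    if hit or f[0]<-12: break
movel(W(-.075,0,.035),v=.08)
movel(W(-.075,0,.24),v=.2); command_gripper(0)
move_pose(W(-.09,.16,.24),Q); print(get_time())
```

```text
-0.014 False [-0.0139 -0.      0.035 ] [ 0.6 -0.2  0.4]
-0.012 False [-0.0119 -0.      0.035 ] [-0.   0.3  0.4]
-0.01 False [-0.0098  0.      0.035 ] [-0.5  1.  -0.8]
-0.008 False [-0.0089 -0.0002  0.0348] [-3.2  1.4  1.1]
-0.006 False [-0.0088 -0.0005  0.0344] [-9.9  1.8  5.2]
-0.004 False [-0.0088 -0.0008  0.0341] [-14.7   3.6   7.2]
21.8083
```

The tray is against a hard stop: force rises to 15 N with no motion at TCP x = −8.8 mm, so its front face is near +1 to +3 mm. Next I'll close the doors.

```bash
python3 - <<'E'
from h import *
Z=.06
def pt(s,th,r,gap=0):
    u=np.array([-np.sin(th),-np.cos(th)]); n=np.array([-np.cos(th),np.sin(th)])
    p=np.array([-.002,.11])+r*u+(.012+.0135*abs(n[1])+.010*abs(n[0])+gap)*n
    return W(p[0],s*p[1],Z)
for s in(1,-1):
    p=pt(s,1.35,.08,.025)
    move_pose([p[0],p[1],.2],Q); print(movel(p,v=.15,until_force=6))
    for th in np.arange(1.4,.1,-.15): 
        if movel(pt(s,th,.08),v=.06,until_force=10): print('hit',th,get_ft_force())
    f0=get_ft_force()
    print('end',movel(pt(s,0,.08,-.006),v=.03,until_force=5),C(get_tcp_pos()),np.round(get_ft_force()-f0,1))
    e=pt(s,0,.08,.05); movel(e,v=.1); movel([e[0],e[1],.2],v=.2)
move_pose(W(-.15,-.25,.25),Q); print(get_time())
snap('top','top3.png',(180,115,330,275),3.75); snap('side','side3.png',(160,120,340,270),4)
E
python3 -c "
import cv2,numpy as np
a=cv2.imread('pics/top3.png');b=cv2.imread('pics/side3.png')
b=cv2.resize(b,None,fx=.6,fy=.6);a=cv2.resize(a,None,fx=.64,fy=.64)
h=max(a.shape[0],b.shape[0]);p=lambda i:cv2.copyMakeBorder(i,0,h-i.shape[0],0,0,0)
cv2.imwrite('pics/c4.png',np.hstack([p(a),p(b)]))"
```

```text
False
end True [-0.0261  0.0319  0.0596] [ 0.4 -0.1  0.7]
False
end True [-0.0261 -0.0323  0.0595] [-1.  -0.1 -0.3]
36.9667
```

View pics/c4.png

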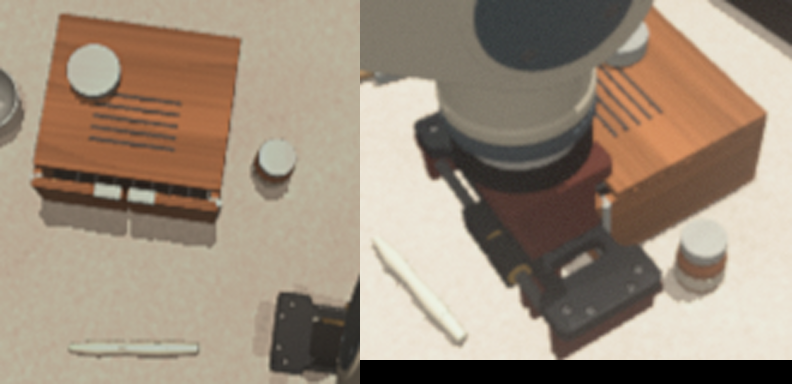

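Run:
```python
from h import *
move_pose(W(-.25,.35,.3),Q); wait(.3)
im0=read_camera('top')[:,:,::-1]; im=cv2.resize(im0[175:220,185:285],None,fx=7,fy=7,interpolation=cv2.INTER_CUBIC)
for th in(0,.08):
  for s in(1,-1):
    f=[tuple(int(v) for v in (w2px('top',W(-.002-r*np.sin(th)-.012*np.cos(th),s*(.11-r*np.cos(th)+.012*np.sin(th)),.102))+.5-[185,175])*7) for r in(0,.108)]
    cv2.line(im,*f,(0,255,0) if th==0 else (0,0,255),1)
b=cv2.resize(read_camera('side')[:,:,::-1][120:270,160:340],None,fx=3,fy=3)
w=max(im.shape[1],b.shape[1]);p=lambda i:cv2.copyMakeBorder(i,0,0,0,w-i.shape[1],0)
cv2.imwrite('pics/c5.png',cv2.resize(np.vstack([p(im),p(b)[:280]]),None,fx=1,fy=1)); print(get_time())
```

```text
39.65
```

View pics/c5.png

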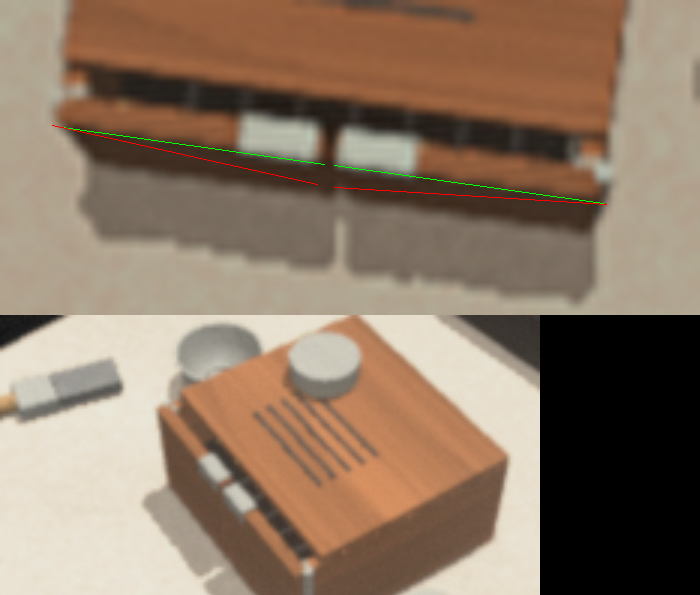

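The outer door edges run parallel to the green 0 rad line, well clear of the red 0.08 rad line. The bystanders are in place and the arm is clear.

```bash
python3 -c "
from h import *
print(C(get_tcp_pos()),get_time()); job_done()"
```

```text
[-0.2498  0.3498  0.3   ] 39.65
the job is handed in; nothing more can be done
```

I pushed the tray home with two fingertips while both doors stood open, then pushed the left and right doors shut. The job was handed in at 39.65 s; no verdict is reported.

**Tray:** I pushed it a second time to be sure. The force rose to about 15 N with no further motion at TCP x = −8.8 mm. The top picture put the tray front at about +6 mm, where +3 mm is expected at the stop. The difference is a few millimetres of camera error.

**Doors:** The final top view shows both outer edges parallel to the 0 rad line and clearly inside 0.08 rad.

**Bystanders:** All those visible in the last pictures look unmoved. The tall jar was last seen in place before the doors were closed; it is outside or hidden in the later pictures.

**Not checked:** The jar in the tray is hidden by the roof, so I could not see it after the push; the tray moved at about 3 cm/s. The force readings taken just after each door push stopped were close to zero, so the door result rests on the stop position and the picture.

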